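# Fit the battery pack into the glass warmer

### The job

Fit the black battery pack into the empty bay on top of the white tasting-glass warmer: hook its thin tongue under the lip at one end of the bay, then swing the other end down and press it until the spring catch snaps over it and the pack sits fully home. Then let go, leaving the blue glasses and the oil bottle standing where they are.

Things in the scene. Friction and masses are not known exactly. Their poses are not given: they have to be found in the camera images.
- battery: Loose black battery pack, about 0.35 kg, flat on the counter at first. Block 100 (x) x 56 (y) x 20 mm (z). Origin: centre of the block's underside; z up. A tongue 20 long, 40 wide, 7 mm thick, level with the underside, sticks out at the -x end (x = -50 to -70 mm). Grip rib on top: 14 mm thick (y), x = -5 to +35 mm, z = 20 to 46 mm. The +x end is the plain tail.
- battery_tip (a point): Middle of the tongue's end edge, on the battery's underside (x = -70 mm, y = z = 0 in the battery's frame).
- battery_tail (a point): Middle of the tail's lower edge, on the battery's underside (x = +50 mm, y = z = 0 in the battery's frame).
- warmer: White glass warmer, a low box fixed to the counter: x = -115 to 115, y = -75 to 200 mm, deck 45 mm high. Origin: at counter height under the battery's seat; x runs from the bay's lip end to its catch end, z up. Two glasses stand in wells at x = +-55, y = 145 mm, rims 97 mm high. The catch's grey housing, x = 66 to 92 mm, stands 14 mm above the deck.
- bay (a point): Point on the bay's floor, 25 mm above the counter, axes as the warmer's. The open-topped bay spans x = -71.5 to 51.5, y = -30 to 30 mm, 20 mm deep; the top 8 mm of its long sides open out at 45 degrees. The seated battery's origin lies here, within about 2 mm, with matching axes, its top flush with the deck.
- lip (a point): Middle of the lip's lower free edge, axes as the warmer's. The lip covers the bay's last 10 mm at the -x end (warmer x = -71.5 to -61.5 mm), its underside 14 mm above the bay floor, its top level with the deck. It leaves 113 mm of the bay open, so the 120 mm battery enters only tongue first with the tail raised; 15 to 20 degrees suits.
- guides (a point): Middle of the foot of the end wall under the lip, at floor height, axes as the warmer's. Two grey upright cheeks under the lip converge towards it, from 57 mm apart (13.5 mm before the wall) to 43 mm at the wall, and centre the tongue.
- tooth (a point): Tip, when sprung out, of the catch's steel tooth (24 mm wide) at the bay's +x end, 23 mm above the bay floor; it reaches 5 mm over the bay. The tooth's top is 34 mm above the floor; its upper face slopes at 60 degrees from level, so that the tail, pressed down, pushes it back.
- catch (a joint): Spring catch, in m: 0 = tooth sprung out over the bay, up to 0.008 = pushed back along the warmer's +x. Its spring gives 4.6 N at 0 and 8.1 N at 0.005, so the tail rests on the tooth until it is pressed past it (a firm push of some 3 to 12 N on the rib or tail); once the tail is down, the tooth springs out over the tail's upper edge.
- glass_a: Bystander: blue tasting glass, 66 mm wide, 60 mm tall, in the warmer's well nearer the lip end. Origin: centre of its foot.
- glass_b: Bystander: the same kind of glass in the well nearer the catch end. Origin: centre of its foot.
- glass_c: Bystander: the same kind of glass, standing on the counter. Origin: centre of its foot.
- bottle: Bystander: amber oil bottle, 60 mm wide, 190 mm tall, standing on the counter. Origin: centre of its foot.
Not all that is in view belongs to the job. Several things look just like the battery: the one meant starts nearest to the robot's base.

How it is judged:
By the outcome, as a careful person would: the job done as asked, in the order asked, and still so for the second after the job is handed in, with the robot touching nothing.
It also fails if it takes over 35 s, if anything falls off the work surface, if the arm or the gripper's body presses on something with over 40 N, if the wrist force passes 120 N, or if a joint passes its speed limit or range.

### The arm

A 6-joint arm with a two-finger parallel gripper is mounted at the origin on the work surface. World frame = base frame: x ahead of the robot, y to its left, z up, the work surface at z = 0. Lengths are in m, angles in rad, forces in N, time in s.
With the tool pointing down it reaches from about 0.35 to 0.775 m from the base axis. Payload 5.5 kg.
Tool frame: the origin (TCP) lies midway between the tips of the shut fingers; the grasp point (between the pads) lies env.grasp_offset behind it (env.grasp_offset is the distance from the TCP to the grasp point, in m); z points along the fingers, y is the line along which they close (so a half turn about z gives the same grasp; the last joint's range is limited). The gripper opens to 85 mm and grips with 20 to 120 N. Pads are 22 mm wide; open, the fingers measure 114 mm over their backs; the gripper's body (76 mm by 85 mm) begins 54 mm behind the grasp point. The pads swing forward as they close: fully open they stand 13 mm farther back than shut.
Start: joints at [-1.413, 0.313, 0.046, 1.304, 0, 1.431], TCP at [0.169, -0.55, 0.231] pointing down, gripper open.
Joint ranges: [-2.76, 2.76], [-0.86, 1.69], [-1.03, 1.26], [-2.2, 2.34], [-1.47, 1.5], [-3.14, 3.14]. Speed limits (rad/s): [2.57, 2.57, 3.14, 3.14, 3.14, 3.14].

### API

Orientations are given as a unit quaternion [w, x, y, z].
In Python, from workcell import monitor, viewer, order, env gives the robot as it stands.
- The arm moves only by the tool carry_out, never from a script. Its argument "plan" is a list that holds one entry, the list of rows, each a list of 7 numbers: the turn, a rotation vector about the world's x, y, z in rad, then the shift along the world's x, y, z in mm, then the finger opening in mm, from 0 to 85.4. A call has 1 to 20 rows; each row is the pose to reach, as a shift and turn from the pose commanded when the call began; what a row does not reach only later rows make up. A row lasts 1/10 s, in which the tool goes at most 50 mm and 8.59 degrees, less where a joint would pass 70% of its speed; a pose out of reach is approached as far as the arm can. A call with a gripper value outside its range is refused whole. The fingers move at their own pace and stop on an object; "squeeze" is the grip in N (left out, the last holds). Time passes only in rows, so rows that repeat a pose let the fingers close. It gives the time, the measured TCP pose, the force, the opening and the grip force at its end, in the units of the state.
- monitor.get_state(): the state, without advancing time (a new reading comes with each control period).
- viewer.read_camera(name): name is "scene" or "top" or "wrist"; returns the picture (420x560x3 uint8, red, green, blue); there is no depth.
- viewer.calibration(name): a dict with "K" (3x3 intrinsics, pixels), "eye" and "rotation" of the camera in the world. Camera axes: x right, y down, z forward; pixel columns grow to the right and rows downward; lengths in m; the calibration is good to about 2 mm. A picture is of the moment at which its call begins: read the wrist's pose just before it. calibration takes no time and is no camera call; for the wrist camera it gives the pose at the moment of the call.
- order.hand_in(): hands the job in; it is judged then, once.
The state is a dict: "clock": time; "joint_pos": joint angles; "qvel": joint speeds; "tau": joint torques, N m; "tcp_pos": TCP position; "orientation": TCP orientation; "wrist_force": force on the tool from outside, world axes, zero at the start; "ft_torque": the same for the moment, N m; "finger_gap": finger opening in m; "grip_force": force on a finger pad.
Only numpy, scipy, OpenCV 4.12 (cv2) and the standard library are available. Lean on these libraries where they do the work, as an engineer would, in place of code of your own. Each camera call takes 0.05 s, during which the arm holds its last target. There are 200 camera calls.

## Working session

There is one attempt and no reset: what is moved stays moved. The work goes in short steps, Python scripts to look and compute and a tool call to move; the robot and the scene stay as the last step left them, time stands still between calls to the robot, and variables do not carry over. Pictures are saved under pics/ and viewed, at most 10 in all, crops included, and the job is handed in when it is done.

Besides the shell and the picture viewer there is one more tool, called after "Emit:" by a JSON object that holds its "method" and its "body". carry_out: Moves the arm, as the interface text tells. Its arguments: {"type":"object","properties":{"plan":{"type":"array","items":{"type":"array","items":{"type":"array","items":{"type":"number"}}}},"squeeze":{"type":"number"}},"required":["plan"]}

```bash
mkdir -p pics; cat > h.py <<'E'
import numpy as np, cv2
from workcell import monitor, viewer, order, env
def snap(n,f):
    c=viewer.calibration(n); im=viewer.read_camera(n); cv2.imwrite('pics/'+f,im[:,:,::-1]); return im,c
def ray(c,p):
    d=np.array(c['rotation'])@np.linalg.solve(np.array(c['K']),[p[0],p[1],1.]); return np.array(c['eye']),d/np.linalg.norm(d)
def onz(c,p,z):
    e,d=ray(c,p); return e+d*(z-e[2])/d[2]
def tri(c1,p1,c2,p2):
    e,d=ray(c1,p1); f,g=ray(c2,p2); s=np.linalg.lstsq(np.c_[d,-g],f-e,rcond=None)[0]
    a=e+d*s[0]; b=f+g*s[1]; return (a+b)/2, np.linalg.norm(a-b)
def proj(c,P):
    q=np.array(c['K'])@(np.array(c['rotation']).T@(np.array(P)-np.array(c['eye']))); return q[:2]/q[2]
E
python3 - <<'E'
from h import *
import numpy as np
ims=[]
for n in ['scene','top']:
    im,c=snap(n,n+'0.png'); print(n,np.round(c['eye'],3),np.round(c['rotation'],3).tolist(),np.round(c['K'],1).tolist())
print(env.grasp_offset, monitor.get_state())
E
```

```text
scene [1.301 0.314 0.733] [-0.211, 0.453, 0.788, -0.36] [[432.1, 0.0, 276.0], [0.0, 432.1, 209.6], [0.0, 0.0, 1.0]]
top [ 0.555 -0.089  1.05 ] [0.023, -0.703, 0.71, -0.025] [[422.4, 0.0, 271.2], [0.0, 422.4, 206.0], [0.0, 0.0, 1.0]]
0.0187 {'clock': 0.1, 'joint_pos': array([-1.41261276e+00,  3.13940925e-01,  4.51125407e-02,  1.30358532e+00,
        1.44464087e-05,  1.43118957e+00]), 'qvel': array([-7.65695255e-04, -1.87431861e-03,  2.26866417e-03,  9.91201964e-06,
        2.14880467e-04, -2.35081246e-04]), 'tau': array([ 2.71560151e-03, -4.81727242e+01,  2.99242562e+01,  1.27678982e-02,
        4.14682603e-06, -9.65969576e-06]), 'tcp_pos': array([ 0.16863144, -0.54925823,  0.2304973 ]), 'orientation': array([-8.08721321e-04,  9.88935257e-01,  1.48345555e-01, -2.88435954e-07]), 'wrist_force': array([0.05576959, 0.02984793, 0.22934987]), 'ft_torque': array([ 1.13379596e-02,  3.19610587e-02, -4.31742611e-05]), 'grip_force': 0.0, 'finger_gap': 0.08544105657215137}
```

View pics/scene0.png

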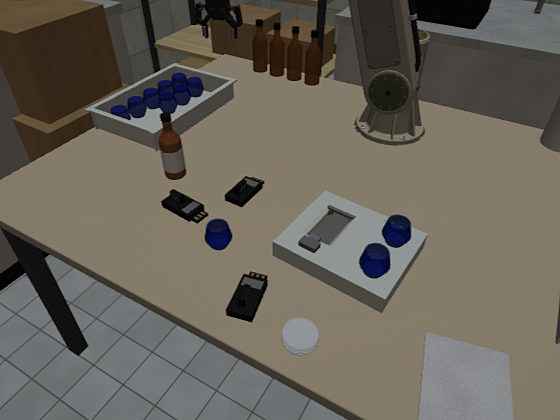

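View pics/top0.png

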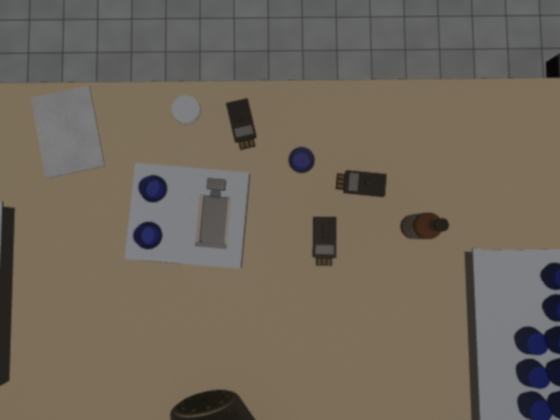

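The pictures show three look-alike packs. In the top view they are at (325,240), (365,183) and (241,122), and in the scene view at (244,191), (184,206) and (247,296). The base is at the bottom of the top view near (210,410), so (325,240) looks nearest. I'll check this by rays. The bay is at top (213,218), with its lip at (211,245) and its catch at (216,184). The rotation is given as a quaternion.

```bash
sed -i "s/np.array(c\['rotation'\])/rot(c)/g" h.py; cat >> h.py <<'E'
from scipy.spatial.transform import Rotation as Rn
def rot(c):
    q=np.array(c['rotation']); return q if q.ndim==2 else Rn.from_quat(q[[1,2,3,0]]).as_matrix()
E
python3 - <<'E'
from h import *
ct=viewer.calibration('top'); cs=viewer.calibration('scene')
for p in [(325,240),(365,183),(241,122)]:
    P=onz(ct,p,.02); print(p,P.round(3),np.hypot(*P[:2]).round(3))
for n,c,p in [('top',ct,(325,240)),('scene',cs,(244,191))]: print(n,onz(c,p,.02).round(3))
T=cv2.imread('pics/top0.png'); S=cv2.imread('pics/scene0.png')
def blobs(m,lo):
    n,_,st,ce=cv2.connectedComponentsWithStats(m.astype(np.uint8)); return [(st[i].tolist(),ce[i].round(1).tolist()) for i in range(1,n) if st[i][4]>lo]
print(np.round(ct['eye'],3), T[240,325],T[218,213],T[215,150],T[240,240],T[245,211],T[184,216],T[200,300])
hT=cv2.cvtColor(T,cv2.COLOR_BGR2HSV)
w=(hT[...,1]<60)&(hT[...,2]>110)
cn,_=cv2.findContours(w.astype(np.uint8),0,2)
for k in cn:
    if cv2.contourArea(k)>5000:
        r=cv2.minAreaRect(k); b=cv2.boxPoints(r); print(r); print([onz(ct,p,.045)[:2].round(4).tolist() for p in b])
d=(T.max(2)<60)
cn,_=cv2.findContours(d.astype(np.uint8)[90:300,220:400],0,2,offset=(220,90))
for k in cn:
    if cv2.contourArea(k)>300: r=cv2.minAreaRect(k);print(r,[onz(ct,p,.02)[:2].round(4).tolist() for p in cv2.boxPoints(r)])
a=cv2.resize(T[140:275,120:260],None,fx=2.85,fy=2.85,interpolation=2); b=cv2.resize(T[190:285,285:365],None,fx=4.05,fy=4.05,interpolation=2)
h=min(len(a),len(b)); cv2.imwrite('pics/c1.png',cv2.convertScaleAbs(np.hstack([a[:h],b[:h]]),alpha=1.6))
a=cv2.resize(S[170:315,265:435],None,fx=3,fy=3,interpolation=2); b=cv2.resize(S[165:215,215:275],None,fx=4.6,fy=4.6,interpolation=2)
o=np.zeros((435,800,3),np.uint8);o[:a.shape[0],:a.shape[1]]=a;o[:b.shape[0],515:515+b.shape[1]]=b
cv2.imwrite('pics/c2.png',cv2.convertScaleAbs(o,alpha=1.4))
E
```

```text
(325, 240) [ 0.541 -0.222  0.02 ] 0.585
(365, 183) [ 0.68  -0.323  0.02 ] 0.752
(241, 122) [ 0.835 -0.019  0.02 ] 0.835
top [ 0.541 -0.222  0.02 ]
scene [ 0.558 -0.211  0.02 ]
[ 0.555 -0.089  1.05 ] [34 38 43] [83 85 88] [131 127 126] [129 127 126] [84 86 90] [79 82 85] [ 89 110 124]
((516.4999389648438, 333.0), (171.99996948242188, 84.99998474121094), 90.0)
[[0.5213, -0.5719], [0.5193, -0.7738], [0.1242, -0.7513], [0.1264, -0.5549]]
((186.35552978515625, 215.16134643554688), (118.0328369140625, 98.93101501464844), 4.969740867614746)
[[0.5009, 0.2585], [0.7357, 0.2412], [0.7082, -0.0408], [0.474, -0.019]]
((324.0, 240.5), (47.0, 22.0), 90.0) [[0.5974, -0.1938], [0.5968, -0.2475], [0.483, -0.2452], [0.4835, -0.1919]]
((360.7008361816406, 182.79098510742188), (48.43661880493164, 22.271791458129883), 5.194429397583008) [[0.6589, -0.2502], [0.7136, -0.2563], [0.7016, -0.3747], [0.6469, -0.3682]]
((300.79998779296875, 159.89999389648438), (24.59674644470215, 23.255107879638672), 26.56505012512207) [[0.7265, -0.1262], [0.7781, -0.1525], [0.7501, -0.2063], [0.6988, -0.1798]]
((241.8033447265625, 123.81459045410156), (47.820125579833984, 21.286699295043945), 77.00537872314453) [[0.8831, 0.0174], [0.8947, -0.0342], [0.7772, -0.06], [0.7657, -0.0088]]
```

View pics/c1.png

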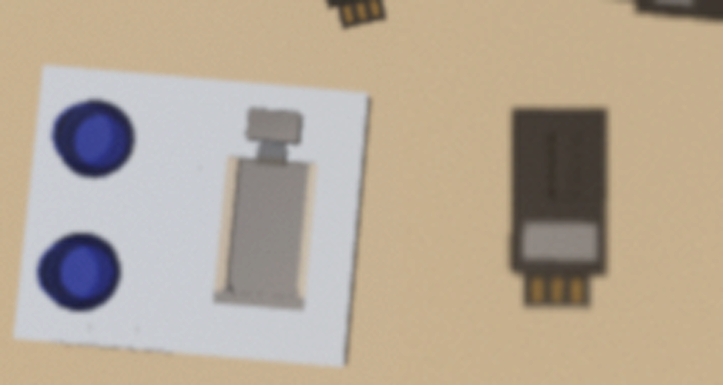

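View pics/c2.png

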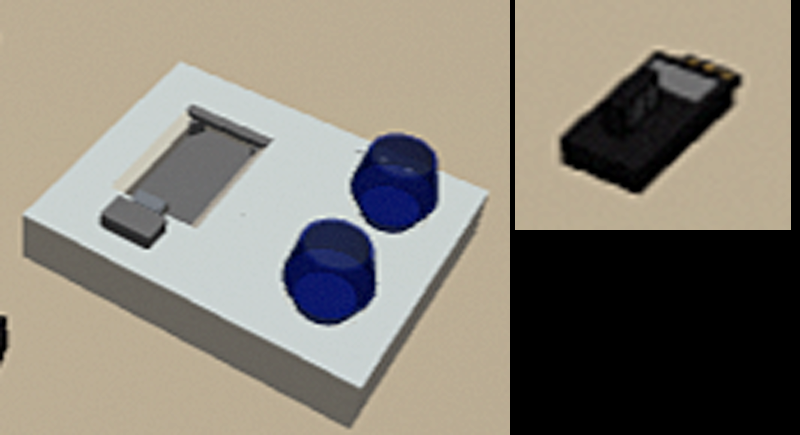

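In the crops, the chosen pack has its tongue with gold contacts at (557,290) in c1, facing the base. Its rib is at (568,165) and its tail at (558,110). Its distance to the base is 0.585 m, against 0.752 m and 0.835 m for the others, so it is the nearest. The warmer's lip is at c1 (258,300) and the catch at (275,125). Its x-axis points away from the base with a yaw of about -5°. Next I move over the pack and look from near.

Emit:
{"method": "carry_out", "body": {"plan": [[[0, 0, -0.298, 370, 330, 0, 85], [0, 0, -0.298, 370, 330, 0, 85], [0, 0, -0.298, 370, 330, 0, 85], [0, 0, -0.298, 370, 330, 0, 85], [0, 0, -0.298, 370, 330, 0, 85], [0, 0, -0.298, 370, 330, 0, 85], [0, 0, -0.298, 370, 330, 0, 85], [0, 0, -0.298, 370, 330, 0, 85], [0, 0, -0.298, 370, 330, 0, 85], [0, 0, -0.298, 370, 330, 0, 85], [0, 0, -0.298, 370, 330, 0, 85], [0, 0, -0.298, 370, 330, 0, 85], [0, 0, -0.298, 370, 330, 0, 85], [0, 0, -0.298, 370, 330, 0, 85], [0, 0, -0.298, 370, 330, 0, 85], [0, 0, -0.298, 370, 330, 0, 85], [0, 0, -0.298, 370, 330, 0, 85]]]}}

```text
clock: 1.8
tcp_pos: [0.5383, -0.2204, 0.2315]
orientation: [0.0, 1.0, -0.001, 0.0]
wrist_force: [0.9, 0.6, 0.1]
finger_gap: 0.0847
grip_force: 0.0
```

```bash
python3 - <<'E'
from h import *
import pickle
im,c=snap('wrist','w1.png'); pickle.dump(c,open('w1.pkl','wb'))
print(np.round(c['eye'],4),rot(c).round(3).tolist(),np.array(c['K']).round(1).tolist()); s=monitor.get_state(); print(s['tcp_pos'],s['orientation'],s['clock'])
E
```

```text
[ 0.6169 -0.2203  0.3735] [[-0.001, -0.952, -0.305], [-1.0, 0.001, -0.0], [0.001, 0.305, -0.952]] [[362.3, 0.0, 278.6], [0.0, 362.3, 211.3], [0.0, 0.0, 1.0]]
[ 0.53844211 -0.22022554  0.23144235] [ 8.53196357e-05  9.99999828e-01 -5.74809729e-04  7.56241103e-05] 1.85
```

View pics/w1.png

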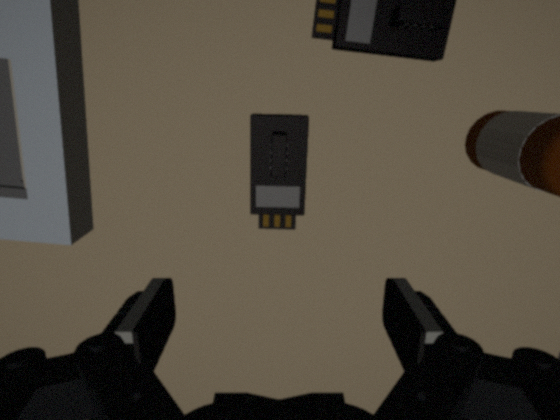

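In w1 the pack is at (279,172). Its tail edge is at row 114, the block's end at row 214, the tongue tip at row 228, and the rib top at (279,155). I take two more wrist views so the bay and pack can be triangulated.

Emit:
{"method": "carry_out", "body": {"plan": [[[0, 0, 0, 0, 50, 0, 85], [0, 0, 0, 0, 100, 0, 85], [0, 0, 0, 0, 140, 0, 85], [0, 0, 0, 0, 140, 0, 85], [0, 0, 0, 0, 140, 0, 85], [0, 0, 0, 0, 140, 0, 85], [0, 0, 0, 0, 140, 0, 85]]]}}

```text
clock: 2.55
tcp_pos: [0.5389, -0.081, 0.2313]
orientation: [0.0, 1.0, -0.001, 0.0]
wrist_force: [-0.7, 0.3, 0.4]
finger_gap: 0.0849
grip_force: 0.0
```

```bash
python3 - <<'E'
from h import *
import pickle
im,c=snap('wrist','w2.png'); pickle.dump(c,open('w2.pkl','wb')); print(c['eye'])
E
```

```text
[ 0.61740849 -0.08086239  0.37320082]
```

Emit:
{"method": "carry_out", "body": {"plan": [[[0, 0, 0, 0, 50, 0, 85], [0, 0, 0, 0, 100, 0, 85], [0, 0, 0, 0, 130, 0, 85], [0, 0, 0, 0, 130, 0, 85], [0, 0, 0, 0, 130, 0, 85], [0, 0, 0, 0, 130, 0, 85], [0, 0, 0, 0, 130, 0, 85]]]}}

```text
clock: 3.3
tcp_pos: [0.5389, 0.0488, 0.2312]
orientation: [0.0, 1.0, -0.001, -0.0]
wrist_force: [-0.5, 1.2, 0.9]
finger_gap: 0.0854
grip_force: 0.0
```

```bash
python3 - <<'E'
from h import *
import pickle
im,c=snap('wrist','w3.png'); pickle.dump(c,open('w3.pkl','wb')); print(c['eye'])
a=cv2.imread('pics/w2.png');b=cv2.imread('pics/w3.png')
f=lambda x:cv2.convertScaleAbs(x,alpha=1.8)
A=cv2.resize(f(a[60:260,20:220]),None,fx=2,fy=2,interpolation=2);B=cv2.resize(f(b[60:260,180:380]),None,fx=2,fy=2,interpolation=2)
cv2.imwrite('pics/w23.png',np.hstack([A,B]))
E
```

```text
[0.61749799 0.0488779  0.37318   ]
```

View pics/w23.png

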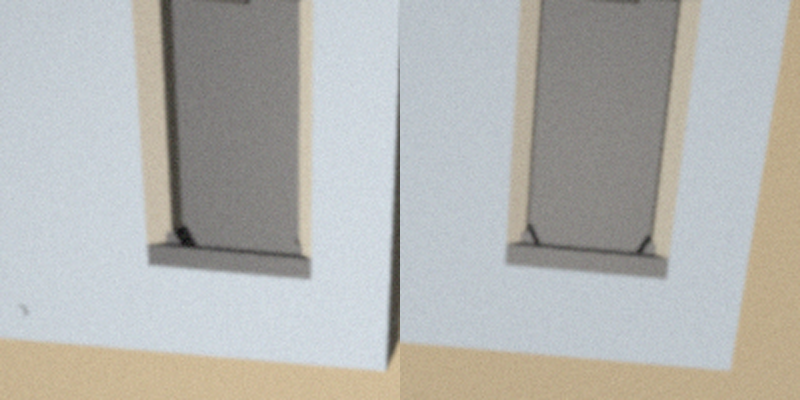

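In w23 the lip's outer corners are (148,264) and (310,278) in the left half, and (506,263) and (666,278) in the right half. The inner edge is at (150,243)/(310,258) and (508,243)/(667,258). The deck corner is at (387,370)/(732,370).

```bash
python3 - <<'E'
from h import *
import pickle
C=[pickle.load(open(f'w{i}.pkl','rb')) for i in (1,2,3)]
f2=lambda p:(p[0]/2+20-.25,p[1]/2+60-.25); f3=lambda p:((p[0]-400)/2+180-.25,p[1]/2+60-.25)
for n,a,b in [('outL',(148,264),(506,263)),('outR',(310,278),(666,278)),('inL',(150,243),(508,243)),('inR',(310,258),(667,258)),('deck',(387,370),(732,370))]:
    P,e=tri(C[1],f2(a),C[2],f3(b)); print(n,P.round(4),round(e,4),'z45:',onz(C[1],f2(a),.045)[:2].round(4),onz(C[2],f3(b),.045)[:2].round(4))
G=[]
for i,(x0,x1) in enumerate([(220,340),(350,480)]):
    im=cv2.imread(f'pics/w{i+1}.png'); g=cv2.cvtColor(im,6)[80:240,x0:x1]; print(i,g.min(),np.median(g))
    g=cv2.GaussianBlur(g,(3,3),0)
    m=cv2.morphologyEx((g<np.median(g)*.66).astype(np.uint8),3,np.ones((7,7)))
    k=max(cv2.findContours(m,0,2)[0],key=cv2.contourArea); k=k.reshape(-1,2)+[x0,80]
    m2=np.zeros((420,560),np.uint8); cv2.drawContours(m2,[k],-1,1,-1)
    for r in (116,120,160,205,210,213,216,220,225,228): 
        q=np.flatnonzero(m2[r]); print(r,(q[0],q[-1]) if len(q) else None,end=' ')
    print('rows',k[:,1].min(),k[:,1].max())
    q=cv2.approxPolyDP(k.reshape(-1,1,2).astype(np.int32),2.5,True).reshape(-1,2); print(q.tolist())
    print([onz(C[i],p,.02)[:2].round(4).tolist() for p in q])
a=cv2.imread('pics/w1.png')[105:235,240:320];b=cv2.imread('pics/w2.png')[105:235,370:460]
cv2.imwrite('pics/b12.png',np.hstack([cv2.convertScaleAbs(cv2.resize(x,None,fx=4.5,fy=4.5,interpolation=2),alpha=3) for x in (a,b)]))
E
```

```text
outL [0.5319 0.0916 0.0454] 0.0004 z45: [0.5316 0.0918] [0.532  0.0916]
outR [0.5247 0.0167 0.0451] 0.0001 z45: [0.5247 0.0167] [0.5246 0.0166]
inL [0.541  0.0906 0.0424] 0.0001 z45: [0.5416 0.0893] [0.5415 0.0903]
inR [0.5339 0.0163 0.0435] 0.0001 z45: [0.5344 0.0158] [0.5342 0.0164]
deck [ 0.4778 -0.0169  0.0452] 0.0002 z45: [ 0.4778 -0.0169] [ 0.4776 -0.017 ]
0 0 98.0
116 (np.int64(250), np.int64(307)) 120 (np.int64(250), np.int64(308)) 160 (np.int64(250), np.int64(306)) 205 (np.int64(250), np.int64(304)) 210 (np.int64(250), np.int64(304)) 213 (np.int64(251), np.int64(303)) 216 (np.int64(259), np.int64(295)) 220 (np.int64(259), np.int64(295)) 225 (np.int64(259), np.int64(295)) 228 (np.int64(260), np.int64(294)) rows 113 228
[[252, 114], [250, 212], [259, 216], [260, 228], [294, 228], [295, 216], [304, 212], [308, 117]]
[[0.6, -0.1954], [0.5029, -0.1911], [0.4985, -0.2003], [0.4854, -0.2011], [0.4854, -0.2364], [0.4985, -0.2373], [0.5028, -0.2465], [0.5972, -0.2483]]
1 0 102.0
116 (np.int64(392), np.int64(454)) 120 (np.int64(391), np.int64(454)) 160 (np.int64(386), np.int64(448)) 205 (np.int64(381), np.int64(440)) 210 (np.int64(383), np.int64(439)) 213 (np.int64(385), np.int64(439)) 216 (np.int64(386), np.int64(426)) 220 (np.int64(386), np.int64(425)) 225 (np.int64(386), np.int64(424)) 228 (np.int64(387), np.int64(423)) rows 114 229
[[393, 114], [381, 208], [386, 214], [387, 228], [422, 229], [427, 215], [439, 213], [455, 118], [450, 115]]
[[0.6003, -0.189], [0.5075, -0.1856], [0.5011, -0.1912], [0.4858, -0.1937], [0.4846, -0.2302], [0.4999, -0.2335], [0.5021, -0.2455], [0.5966, -0.248], [0.5994, -0.2429]]
```

View pics/b12.png

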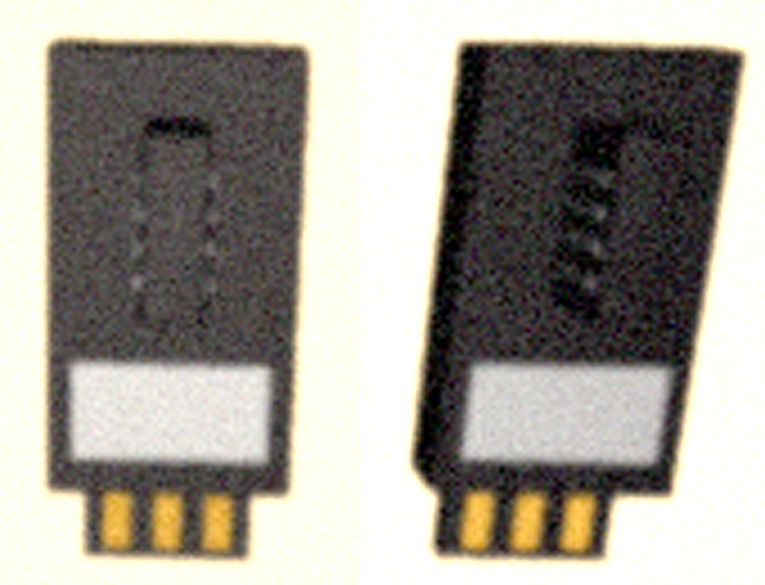

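In b12 the battery's label corners and the right-hand tail and end corners match in both views. The rib top spans about (140–212, 118–322) in the left one.

```bash
python3 - <<'E'
from h import *
import pickle
C=[pickle.load(open(f'w{i}.pkl','rb')) for i in (1,2)]
g=lambda p,ox:(p[0]/4.5+ox-.4,p[1]/4.5+105-.4)
for n,a,b in [('tailR',(306,47),(742,50)),('endR',(290,492),(672,492)),('lab1',(68,365),(470,365)),('lab2',(270,365),(675,365)),('lab3',(70,462),(462,462)),('lab4',(272,462),(662,462)),('tip L',(86,554),(436,554)),('tip R',(247,554),(605,555)),('rib tail R',(212,120),(660,118))]:
    P,e=tri(C[0],g(a,240),C[1],g((b[0]-360,b[1]),370)); print(n,P.round(4),round(e,4))
for p in [(50,43),(306,47),(50,487),(290,492)]: print('z20',onz(C[0],g(p,240),.02)[:2].round(4))
for p in [(147,117),(212,120),(140,320),(205,324)]: print('rib z46',onz(C[0],g(p,240),.046)[:2].round(4))
print(monitor.get_state()['clock'])
E
```

```text
tailR [ 0.5988 -0.248   0.0183] 0.0003
endR [ 0.5001 -0.2467  0.0176] 0.0003
lab1 [ 0.5308 -0.1965  0.0204] 0.0003
lab2 [ 0.5312 -0.2414  0.0221] 0.0003
lab3 [ 0.5085 -0.1966  0.0213] 0.0003
lab4 [ 0.5081 -0.2423  0.0202] 0.0003
tip L [ 0.4794 -0.1987  0.0024] 0.0003
tip R [ 0.4811 -0.2375  0.0075] 0.0001
rib tail R [ 0.5852 -0.228   0.0289] 0.0007
z20 [ 0.5999 -0.1942]
z20 [ 0.599  -0.2479]
z20 [ 0.502  -0.1918]
z20 [ 0.5007 -0.2465]
rib z46 [ 0.587  -0.2148]
rib z46 [ 0.5864 -0.2276]
rib z46 [ 0.5463 -0.2132]
rib z46 [ 0.5455 -0.2265]
3.35
```

Emit:
{"method": "carry_out", "body": {"plan": [[[0, 0, -0.01, 10, -50, 0, 85], [0, 0, -0.021, 20, -100, 0, 85], [0, 0, -0.021, 26, -150, 0, 85], [0, 0, -0.021, 26, -200, 0, 85], [0, 0, -0.021, 26, -245, 0, 85], [0, 0, -0.021, 26, -269, -20, 85], [0, 0, -0.021, 26, -269, -60, 85], [0, 0, -0.021, 26, -269, -105, 60], [0, 0, -0.021, 26, -269, -150, 50], [0, 0, -0.021, 26, -269, -185, 40], [0, 0, -0.021, 26, -269, -198, 40], [0, 0, -0.021, 26, -269, -198, 40], [0, 0, -0.021, 26, -269, -198, 40], [0, 0, -0.021, 26, -269, -198, 40]]]}}

```text
clock: 4.75
tcp_pos: [0.5665, -0.2198, 0.0358]
orientation: [0.001, 1.0, -0.011, 0.002]
wrist_force: [-0.2, 0.4, 1.3]
finger_gap: 0.04
grip_force: 0.0
```

Emit:
{"method": "carry_out", "body": {"plan": [[[0, 0, 0, -1, 0, -12, 40], [0, 0, 0, -1, 0, -12, 40], [0, 0, 0, -1, 0, -12, 40], [0, 0, 0, -1, 0, -12, 40]]]}}

```text
clock: 5.15
tcp_pos: [0.5638, -0.2187, 0.0215]
orientation: [0.0, 1.0, -0.011, 0.0]
wrist_force: [-0.4, 0.2, 0.1]
finger_gap: 0.0398
grip_force: 0.0
```

Emit:
{"method": "carry_out", "body": {"plan": [[[0, 0, 0, 0, -1, 1, 30], [0, 0, 0, 0, -1, 1, 10], [0, 0, 0, 0, -1, 1, 5], [0, 0, 0, 0, -1, 1, 5], [0, 0, 0, 0, -1, 1, 5], [0, 0, 0, 0, -1, 1, 5], [0, 0, 0, 0, -1, 1, 5], [0, 0, 0, 0, -1, 1, 5]]], "squeeze": 70}}

```text
clock: 5.95
tcp_pos: [0.564, -0.2201, 0.0228]
orientation: [0.0, 1.0, -0.011, 0.0]
wrist_force: [-1.2, -1.0, 5.5]
finger_gap: 0.0124
grip_force: 69.4
```

```bash
cat > plan.py <<'E'
from h import *
bay=np.array([.5994,.0472,.025]); yaw=-.0942; Rw=Rn.from_euler('z',yaw)
off=np.array([.014,0,.0228])
def tcp(tx,tz,deg,ty=0):  # tip in bay frame mm, tail-up tilt
    R=Rw*Rn.from_euler('y',-deg,degrees=True)
    return bay+Rw.apply([tx/1e3,ty/1e3,tz/1e3])+R.apply(off+[.07,0,0]), R
def rel(P,R,P0,R0): return np.r_[(R*R0.inv()).as_rotvec().round(4),((P-P0)*1e3).round(1)].tolist()
def now():
    s=monitor.get_state(); q=np.array(s['orientation']); return np.array(s['tcp_pos']), Rn.from_quat(q[[1,2,3,0]])*Rn.from_euler('x',-180,degrees=True), s
E
python3 - <<'E'
from plan import *
P0,R0,s=now(); print(P0,R0.as_euler('zyx',degrees=True))
for w in [(-55,60,19),(-55,2,19),(-69.8,1,19)]: print(w,rel(*tcp(*w),P0,R0))
E
```

```text
[ 0.56403053 -0.22010442  0.02281046] [-1.22262971 -0.04202179 -0.04561349]
(-55, 60, 19) [-0.0183, -0.3304, -0.0721, 52.3, 265.7, 111.1]
(-55, 2, 19) [-0.0183, -0.3304, -0.0721, 52.3, 265.7, 53.1]
(-69.8, 1, 19) [-0.0183, -0.3304, -0.0721, 37.6, 267.1, 52.1]
```

Emit:
{"method": "carry_out", "body": {"plan": [[[0, 0, 0, 0, 0, 15, 5], [0, 0, 0, 0, 0, 50, 5], [0, 0, 0, 0, 0, 90, 5], [0, 0, 0, 0, 0, 110, 5], [0, 0, 0, 0, 0, 110, 5], [0, 0, 0, 0, 0, 110, 5]]]}}

```text
clock: 6.55
tcp_pos: [0.5631, -0.2192, 0.1308]
orientation: [-0.001, 1.0, -0.011, -0.001]
wrist_force: [-0.6, 0.6, -4.6]
finger_gap: 0.0126
grip_force: 68.8
```

Emit:
{"method": "carry_out", "body": {"plan": [[[-0.004, -0.066, -0.014, 9, 40, 10, 5], [-0.007, -0.132, -0.029, 18, 85, 20, 5], [-0.011, -0.198, -0.043, 28, 130, 20, 5], [-0.015, -0.264, -0.058, 38, 175, 20, 5], [-0.018, -0.33, -0.072, 48, 220, 20, 5], [-0.018, -0.33, -0.072, 52, 255, 15, 5], [-0.018, -0.33, -0.072, 52, 266, 6, 5], [-0.018, -0.33, -0.072, 52, 266, 1, 5], [-0.018, -0.33, -0.072, 52, 266, 1, 5], [-0.018, -0.33, -0.072, 52, 266, 1, 5], [-0.018, -0.33, -0.072, 52, 266, 1, 5], [-0.018, -0.33, -0.072, 52, 266, 1, 5]]]}}

```text
clock: 7.75
tcp_pos: [0.6153, 0.0336, 0.1337]
orientation: [0.004, 0.986, -0.038, 0.165]
wrist_force: [-0.3, 0.1, -4.4]
finger_gap: 0.0131
grip_force: 69.4
```

```bash
python3 - <<'E'
from plan import *
import pickle
im,c=snap('wrist','w4.png'); im2,c2=snap('scene','s4.png')
P,R,s=now(); print(P,R.as_euler('zyx',degrees=True),tcp(-55,60,19)[0],s['wrist_force'])
O=P-R.apply(off)
for n,l in [('tip',[-.07,0,0]),('tail',[.05,0,0]),('tail+',[.05,.028,0]),('tail-',[.05,-.028,0]),('tailtop-',[.05,-.028,.02]),('tail top+',[.05,.028,.02])]:
    X=O+R.apply(l); print(n,proj(c,X).round(1),proj(c2,X).round(1))
a=cv2.resize(cv2.imread('pics/s4.png')[150:270,240:380],None,fx=3.2,fy=3.2,interpolation=2)
b=cv2.imread('pics/w4.png')[0:384,100:450]
cv2.imwrite('pics/v4.png',cv2.convertScaleAbs(np.hstack([a,b]),alpha=1.8))
E
```

```text
[0.61517072 0.03393584 0.13373589] [ -4.53818047 -18.9306371   -1.25311718] [0.61632523 0.04560091 0.13390555] [-0.49838723 -0.55096437 -4.04454426]
tip [278.1 394.6] [334.6 199.4]
tail [278.1 190.3] [310.9 212.8]
tail+ [218.3 190.3] [322.2 217.7]
tail- [337.8 190.3] [299.8 208. ]
tailtop- [345.3 202.3] [301.7 199.7]
tail top+ [210.7 202.3] [324.4 209.3]
```

View pics/v4.png

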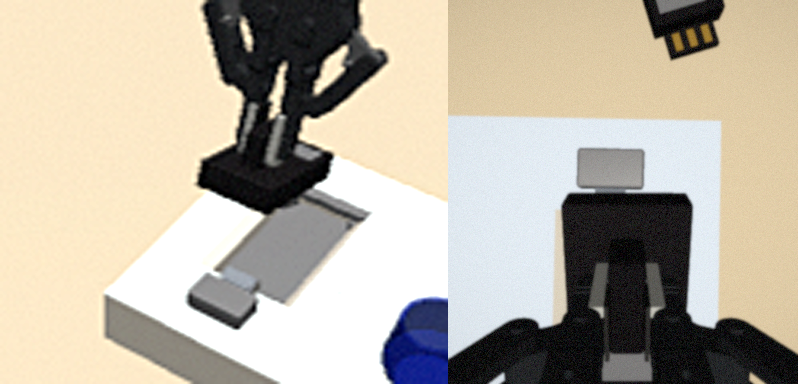

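v4 shows the pack tail-up over the bay. In the wrist view its tail face has a lower edge at row ~194 and an upper edge at row ~207, between columns 562 and 692, just short of the catch at (610,168). The arm is still 12 mm short in y, so I finish the alignment.

```bash
python3 - <<'E'
from plan import *
P,R,s=now(); print(s['joint_pos'],s['qvel'].round(3))
for w in [(-55,60,19),(-55,2,19)]: print(w,rel(*tcp(*w),P,R))
E
```

```text
[-0.07727958  0.19633522 -0.41970273  0.62368826  0.00442169  3.14061149] [ 0.005 -0.    -0.003  0.001  0.001 -0.   ]
(-55, 60, 19) [-0.0039, -0.0002, -0.0193, 1.2, 11.7, 0.2]
(-55, 2, 19) [-0.0039, -0.0002, -0.0193, 1.2, 11.7, -57.8]
```

The last joint sits at its limit (3.14), so the yaw can't be reached from this side of the grasp. I'll put the pack back where it was, give the gripper a half turn and regrasp.

```bash
python3 - <<'E'
from plan import *
P,R,s=now()
print(rel(np.array([.564,-.2201,.1328]),Rn.from_euler('z',-.0213),P,R))
E
```

```text
[0.0121, 0.3309, 0.0538, -51.2, -254.0, -0.9]
```

Emit:
{"method": "carry_out", "body": {"plan": [[[0.0, 0.0, 0.0, -5, -40, 10, 5], [0.002, 0.066, 0.011, -15, -85, 20, 5], [0.005, 0.132, 0.022, -25, -130, 20, 5], [0.007, 0.198, 0.032, -35, -175, 20, 5], [0.01, 0.264, 0.043, -45, -220, 15, 5], [0.012, 0.331, 0.054, -51, -254, 0, 5], [0.012, 0.331, 0.054, -51, -254, -40, 5], [0.012, 0.331, 0.054, -51, -254, -80, 5], [0.012, 0.331, 0.054, -51, -254, -95, 5], [0.012, 0.331, 0.054, -51, -254, -100, 5], [0.012, 0.331, 0.054, -51, -254, -100, 5], [0.012, 0.331, 0.054, -51, -254, -100, 5]]]}}

```text
clock: 9.05
tcp_pos: [0.5652, -0.22, 0.0349]
orientation: [0.001, 1.0, -0.01, 0.001]
wrist_force: [-0.3, 0.5, -3.7]
finger_gap: 0.0125
grip_force: 69.9
```

Emit:
{"method": "carry_out", "body": {"plan": [[[0, 0, 0, 0, 0, -7, 5], [0, 0, 0, 0, 0, -11, 5], [0, 0, 0, 0, 0, -11, 5], [0, 0, 0, 0, 0, -11, 5]]]}}

```text
clock: 9.45
tcp_pos: [0.5644, -0.2196, 0.0228]
orientation: [0.0, 1.0, -0.01, 0.0]
wrist_force: [0.3, 0.2, -2.4]
finger_gap: 0.0129
grip_force: 70.2
```

Emit:
{"method": "carry_out", "body": {"plan": [[[0, 0, 0, 0, 0, 0, 20], [0, 0, 0, 0, 0, 0, 40], [0, 0, 0, 0, 0, 0, 40], [0, 0, 0, 0, 0, 30, 40], [0, 0, 0.05, 0, 0, 60, 40], [0, 0, 0.2, 0, 0, 60, 40], [0, 0, 0.34, 0, 0, 60, 40], [0, 0, 0.48, 0, 0, 60, 40], [0, 0, 0.62, 0, 0, 60, 40], [0, 0, 0.76, 0, 0, 60, 40], [0, 0, 0.9, 0, 0, 60, 40], [0, 0, 1.04, 0, 0, 60, 40], [0, 0, 1.18, 0, 0, 60, 40], [0, 0, 1.32, 0, 0, 60, 40], [0, 0, 1.46, 0, 0, 60, 40], [0, 0, 1.6, 0, 0, 60, 40], [0, 0, 1.74, 0, 0, 60, 40]]]}}

```text
clock: 11.15
tcp_pos: [0.5638, -0.2194, 0.0824]
orientation: [0.0, 0.65, 0.76, -0.0]
wrist_force: [0.7, -0.2, -0.4]
finger_gap: 0.0399
grip_force: 0.0
```

Emit:
{"method": "carry_out", "body": {"plan": [[[0, 0, 0.14, 0, 0, 0, 40], [0, 0, 0.28, 0, 0, 0, 40], [0, 0, 0.42, 0, 0, 0, 40], [0, 0, 0.56, 0, 0, 0, 40], [0, 0, 0.7, 0, 0, 0, 40], [0, 0, 0.84, 0, 0, 0, 40], [0, 0, 0.98, 0, 0, 0, 40], [0, 0, 1.12, 0, 0, 0, 40], [0, 0, 1.26, 0, 0, 0, 40], [0, 0, 1.4, 0, 0, 0, 40], [0, 0, 1.4, 0, 0, 0, 40], [0, 0, 1.4, 0, 0, 0, 40]]]}}

```text
clock: 12.35
tcp_pos: [0.5638, -0.2194, 0.0824]
orientation: [0.0, 0.012, 1.0, -0.0]
wrist_force: [-0.4, 0.4, 0.1]
finger_gap: 0.0399
grip_force: 0.0
```

```bash
python3 - <<'E'
from plan import *
P,R,s=now(); R=R*Rn.from_euler('z',np.pi); print(P,R.as_euler('zyx',degrees=True),s['joint_pos'][5])
print(rel(np.array([.5645,-.2198,.0228]),Rn.from_euler('z',-.0205),P,R))
E
```

```text
[ 0.5638396  -0.21940622  0.08241813] [-1.42741073 -0.04968127 -0.02298309] -0.47883494498798834
[0.0004, 0.0009, 0.0044, 0.7, -0.4, -59.6]
```

Emit:
{"method": "carry_out", "body": {"plan": [[[0, 0, 0.004, 0.5, 0, -30, 40], [0, 0, 0.004, 0.5, 0, -55, 40], [0, 0, 0.004, 0.5, 0, -60, 40], [0, 0, 0.004, 0.5, 0, -60, 40], [0, 0, 0.004, 0.5, 0, -60, 25], [0, 0, 0.004, 0.5, 0, -60, 10], [0, 0, 0.004, 0.5, 0, -60, 5], [0, 0, 0.004, 0.5, 0, -60, 5], [0, 0, 0.004, 0.5, 0, -60, 5], [0, 0, 0.004, 0.5, 0, -60, 5], [0, 0, 0.004, 0.5, 0, -60, 5]]], "squeeze": 70}}

```text
clock: 13.45
tcp_pos: [0.5655, -0.2199, 0.024]
orientation: [0.002, 0.009, 1.0, -0.001]
wrist_force: [-0.2, 0.6, 6.9]
finger_gap: 0.0125
grip_force: 70.4
```

```bash
sed -i "s/degrees=True), s$/degrees=True)*Rn.from_euler('z',np.pi), s/; s/off=.*/off=np.array([.014,0,.0226])/" plan.py; python3 - <<'E'
from plan import *
P,R,s=now(); print(P,R.as_euler('zyx',degrees=True),s['finger_gap'],s['grip_force'],s['wrist_force'])
for w in [(-55,60,19),(-55,2,19)]: print(w,rel(*tcp(*w),P,R))
E
```

```text
[ 0.56550775 -0.21987705  0.02401647] [-1.01943664 -0.20398589 -0.08669042] 0.012506987071995608 70.41030764579773 [-0.17322579  0.59040672  6.93421124]
(-55, 60, 19) [-0.0169, -0.3277, -0.0755, 50.9, 265.5, 109.7]
(-55, 2, 19) [-0.0169, -0.3277, -0.0755, 50.9, 265.5, 51.7]
```

Emit:
{"method": "carry_out", "body": {"plan": [[[0, 0, 0, 0, 0, 15, 5], [0, 0, 0, 0, 0, 50, 5], [0, 0, 0, 0, 0, 90, 5], [-0.003, -0.066, -0.014, 9, 40, 120, 5], [-0.007, -0.132, -0.029, 18, 85, 130, 5], [-0.01, -0.198, -0.043, 28, 130, 130, 5], [-0.014, -0.264, -0.06, 38, 175, 130, 5], [-0.017, -0.33, -0.075, 48, 220, 130, 5], [-0.017, -0.33, -0.075, 51, 255, 125, 5], [-0.017, -0.33, -0.075, 51, 266, 115, 5], [-0.017, -0.33, -0.075, 51, 266, 111, 5], [-0.017, -0.33, -0.075, 51, 266, 111, 5], [-0.017, -0.33, -0.075, 51, 266, 111, 5], [-0.017, -0.33, -0.075, 51, 266, 111, 5]]]}}

```text
clock: 14.85
tcp_pos: [0.6158, 0.0452, 0.1336]
orientation: [0.165, 0.047, 0.985, -0.007]
wrist_force: [0.3, 0.5, -3.2]
finger_gap: 0.0121
grip_force: 69.6
```

```bash
sed -i "s/off=.*/off=np.array([.0145,0,.0233])/" plan.py; python3 - <<'E'
from plan import *
P,R,s=now()
im2,c2=snap('scene','s5.png'); im3,c3=snap('top','t5.png'); print(P,R.as_euler('zyx',degrees=True),s['wrist_force'],s['joint_pos'])
for w in [(-55,60,19),(-55,25,19),(-55,2,19),(-69.8,1,19)]: print(w,rel(*tcp(*w),P,R))
O=P-R.apply(off)
for n,l in [('tip+',[-.07,.02,0]),('tip-',[-.07,-.02,0]),('tail+',[.05,.028,0]),('tail-',[.05,-.028,0]),('tail top-',[.05,-.028,.02]),('tail top+',[.05,.028,.02])]:
    X=O+R.apply(l); print(n,(((proj(c2,X)-[250,140]+.5)*4)-.5).round(1))
cv2.imwrite('pics/v5.png',cv2.convertScaleAbs(cv2.resize(cv2.imread('pics/s5.png')[140:260,250:380],None,fx=4,fy=4,interpolation=2),alpha=2.5))
E
```

```text
[0.61577625 0.0451833  0.13356514] [ -5.77071143 -18.90685931  -1.82818124] [ 0.2730196   0.47887294 -3.18475256] [-0.04982491  0.20010753 -0.41545842  0.62404565 -0.01400601  0.04323893]
(-55, 60, 19) [-0.0008, -0.0001, 0.0011, 0.9, 0.4, 1.0]
(-55, 25, 19) [-0.0008, -0.0001, 0.0011, 0.9, 0.4, -34.0]
(-55, 2, 19) [-0.0008, -0.0001, 0.0011, 0.9, 0.4, -57.0]
(-69.8, 1, 19) [-0.0008, -0.0001, 0.0011, -13.9, 1.8, -58.0]
tip+ [388.8 260.3]
tip- [329.4 235. ]
tail+ [307.4 321.1]
tail- [218.  280.6]
tail top- [226.3 247.5]
tail top+ [316.7 287.5]
```

View pics/v5.png

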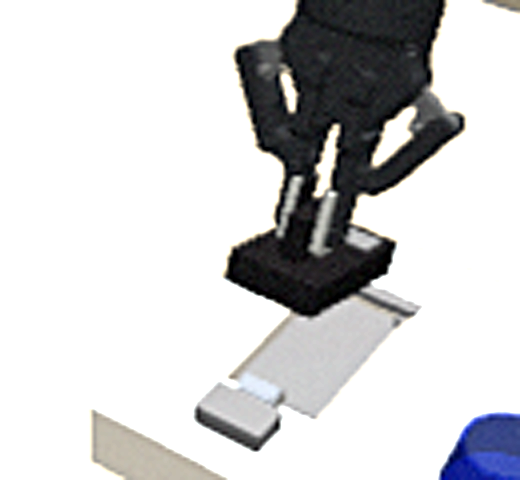

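v5 shows the pack tail-up over the bay. Its tail corners are at (305,315) and (228,278), against predicted (307,321) and (218,280), so it is held as planned. I lower the tongue into the bay.

Emit:
{"method": "carry_out", "body": {"plan": [[[0, 0, 0, 1, 0.5, -20, 5], [0, 0, 0, 1, 0.5, -38, 5], [0, 0, 0, 1, 0.5, -48, 5], [0, 0, 0, 1, 0.5, -54, 5], [0, 0, 0, 1, 0.5, -54, 5], [0, 0, 0, 1, 0.5, -54, 5]]]}}

```text
clock: 15.55
tcp_pos: [0.617, 0.047, 0.08]
orientation: [0.165, 0.046, 0.985, -0.007]
wrist_force: [-0.5, -0.1, -3.9]
finger_gap: 0.0124
grip_force: 69.6
```

```bash
cat > st.py <<'E'
from plan import *
P,R,s=now(); O=P-R.apply(off)
def loc(l): return (Rw.inv().apply(O+R.apply(l)-bay)*1e3).round(1)
print('clk',s['clock'],'tip',loc([-.07,0,0]),'tail',loc([.05,0,0]),(Rw.inv()*R).as_euler('xyz',degrees=True).round(2),'F',s['wrist_force'].round(1),'M',s['ft_torque'].round(2),'gap',s['finger_gap'])
E
python3 st.py
```

```text
clk 15.55 tip [-54.8   1.4   5.4] tail [58.7  1.5 44.6] [  0.06 -19.04   0.03] F [-0.5 -0.1 -3.9] M [ 0.05  0.49 -0.03] gap 0.012385523060740119
```

Emit:
{"method": "carry_out", "body": {"plan": [[[0, 0, 0, 0, -1, -3, 5], [0, 0, 0, -4, -0.6, -3.5, 5], [0, 0, 0, -8, -0.2, -3.5, 5], [0, 0, 0, -12, 0.2, -3.5, 5], [0, 0, 0, -12, 0.2, -3.5, 5], [0, 0, 0, -12, 0.2, -3.5, 5]]]}}

```text
clock: 16.15
tcp_pos: [0.6043, 0.0473, 0.076]
orientation: [0.165, 0.046, 0.985, -0.007]
wrist_force: [0.4, -0.8, -4.2]
finger_gap: 0.0124
grip_force: 69.6
```

```bash
python3 st.py
```

```text
clk 16.15 tip [-67.5   0.6   1.5] tail [46.   0.7 40.6] [  0.06 -18.99   0.04] F [ 0.4 -0.8 -4.2] M [ 0.05  0.41 -0.07] gap 0.012424687558802182
```

```bash
python3 - <<'E'
from plan import *
P,R,s=now()
for w in [(-69.5,.8,19),(-69.6,.6,16),(-69.6,.6,13),(-69.6,.4,10),(-69.6,.3,7),(-69.6,.2,4),(-69.6,0,2),(-69.6,-.3,0)]: print(w,rel(*tcp(*w),P,R))
E
```

```text
(-69.5, 0.8, 19) [-0.001, -0.0, -0.0011, -2.1, -0.4, -0.7]
(-69.6, 0.6, 16) [0.0039, 0.0521, -0.001, 0.3, -0.6, -4.8]
(-69.6, 0.6, 13) [0.0088, 0.1043, -0.001, 2.6, -0.8, -8.7]
(-69.6, 0.4, 10) [0.0137, 0.1564, -0.001, 4.7, -1.0, -13.0]
(-69.6, 0.3, 7) [0.0186, 0.2085, -0.001, 6.5, -1.2, -17.3]
(-69.6, 0.2, 4) [0.0235, 0.2607, -0.0009, 8.1, -1.4, -21.7]
(-69.6, 0, 2) [0.0267, 0.2954, -0.0009, 9.1, -1.5, -24.8]
(-69.6, -0.3, 0) [0.03, 0.3302, -0.0009, 10.0, -1.5, -28.0]
```

Emit:
{"method": "carry_out", "body": {"plan": [[[0, 0, 0, -2, -0.4, -0.7, 5], [0, 0, 0, -2, -0.4, -0.7, 5], [0.002, 0.026, 0, -0.9, -0.5, -2.8, 5], [0.004, 0.052, 0, 0.3, -0.6, -4.8, 5], [0.006, 0.078, 0, 1.5, -0.7, -6.8, 5], [0.009, 0.104, 0, 2.6, -0.8, -8.7, 5], [0.009, 0.104, 0, 2.6, -0.8, -8.7, 5], [0.009, 0.104, 0, 2.6, -0.8, -8.7, 5]]], "squeeze": 110}}

```text
clock: 16.95
tcp_pos: [0.608, 0.0463, 0.0676]
orientation: [0.114, 0.046, 0.992, -0.005]
wrist_force: [0.5, 0.3, -1.0]
finger_gap: 0.0117
grip_force: 110.6
```

```bash
python3 st.py
```

```text
clk 16.95 tip [-68.4  -0.1   0.7] tail [48.5 -0.  28. ] [ 1.000e-02 -1.312e+01  4.000e-02] F [ 0.5  0.3 -1. ] M [-0.08  0.02  0.05] gap 0.011658257976925964
```

Emit:
{"method": "carry_out", "body": {"plan": [[[0.003, 0.026, 0, 0.2, 0, -2.2, 5], [0.005, 0.052, 0, 1.2, -0.1, -4.3, 5], [0.008, 0.078, 0, 2.2, -0.2, -6.5, 5], [0.01, 0.104, 0, 3, -0.3, -8.7, 5], [0.01, 0.104, 0, 3, -0.3, -8.7, 5], [0.01, 0.104, 0, 3, -0.3, -8.7, 5]]]}}

```text
clock: 17.55
tcp_pos: [0.6102, 0.0462, 0.0588]
orientation: [0.062, 0.047, 0.997, -0.003]
wrist_force: [0.4, 0.9, -0.6]
finger_gap: 0.0115
grip_force: 111.1
```

```bash
python3 st.py
```

```text
clk 17.55 tip [-70.1  -0.    0.2] tail [49.   0.1 15. ] [ 0.03 -7.1   0.05] F [ 0.4  0.9 -0.6] M [0.01 0.25 0.11] gap 0.01154044148881271
```

Emit:
{"method": "carry_out", "body": {"plan": [[[0.003, 0.031, 0, 1, 0, -2.5, 5], [0.006, 0.062, 0, 1.9, -0.1, -5.2, 5], [0.009, 0.093, 0, 2.7, -0.2, -7.8, 5], [0.011, 0.122, 0, 3.4, -0.3, -10.2, 5], [0.011, 0.122, 0, 3.4, -0.3, -10.5, 5], [0.011, 0.122, 0, 3.4, -0.3, -10.5, 5]]]}}

```text
clock: 18.15
tcp_pos: [0.6129, 0.0461, 0.0491]
orientation: [0.0, 0.047, 0.999, 0.0]
wrist_force: [-5.3, 0.3, 7.9]
finger_gap: 0.0116
grip_force: 112.2
```

```bash
python3 st.py; python3 - <<'E'
from plan import *
im2,c2=snap('scene','s6.png'); snap('top','t6.png')
a=cv2.resize(cv2.imread('pics/s6.png')[160:260,270:390],None,fx=4,fy=4,interpolation=2)
b=cv2.resize(cv2.imread('pics/t6.png')[160:260,180:255],None,fx=4,fy=4,interpolation=2)
cv2.imwrite('pics/v6.png',cv2.convertScaleAbs(np.hstack([a,b]),alpha=2.2))
E
```

```text
clk 18.15 tip [-70.9   0.1   0.8] tail [49.1  0.2  0.9] [ 0.   -0.03  0.06] F [-5.3  0.3  7.9] M [ 0.01  0.75 -0.08] gap 0.011624631551061757
```

View pics/v6.png

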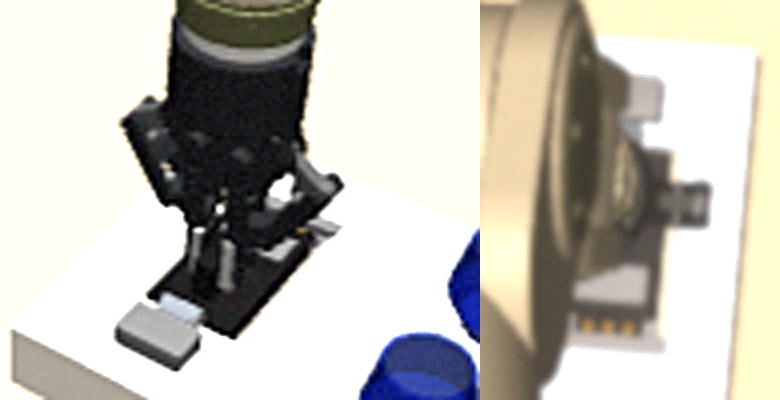

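v6 shows the pack lying level in the bay. The tooth is at (180,305) against the tail, and the contacts run under the lip at (315,232). I let go, then press on the rib's tail end with shut fingers to make sure it is home.

Emit:
{"method": "carry_out", "body": {"plan": [[[0, 0, 0, 0, 0, 0, 20], [0, 0, 0, 0, 0, 0, 40], [0, 0, 0, 0, 0, 5, 40], [0, 0, 0, 0, 0, 35, 40], [0, 0, 0, 10, -1, 45, 5], [0, 0, 0, 10, -1, 45, 0], [0, 0, 0, 10, -1, 45, 0], [0, 0, 0, 10, -1, 45, 0], [0, 0, 0, 10, -1, 30, 0], [0, 0, 0, 10, -1, 26, 0], [0, 0, 0, 10, -1, 24, 0], [0, 0, 0, 10, -1, 24, 0]]], "squeeze": 20}}

```text
clock: 19.45
tcp_pos: [0.6224, 0.045, 0.0715]
orientation: [-0.001, 0.047, 0.999, 0.0]
wrist_force: [-0.0, -0.0, -1.0]
finger_gap: -0.0001
grip_force: 0.0
```

Emit:
{"method": "carry_out", "body": {"plan": [[[0, 0, 0, 0, 0, -1, 0], [0, 0, 0, 0, 0, -2, 0], [0, 0, 0, 0, 0, -2, 0]]]}}

```text
clock: 19.75
tcp_pos: [0.6232, 0.0449, 0.0711]
orientation: [0.0, 0.047, 0.999, 0.0]
wrist_force: [-3.1, -0.1, 7.1]
finger_gap: 0.0001
grip_force: 3.6
```

Emit:
{"method": "carry_out", "body": {"plan": [[[0, 0, 0, 0, 0, -2, 0], [0, 0, 0, 0, 0, -3, 0], [0, 0, 0, 0, 0, -3, 0]]]}}

```text
clock: 20.05
tcp_pos: [0.6233, 0.045, 0.071]
orientation: [0.001, 0.047, 0.999, -0.0]
wrist_force: [-10.8, 0.2, 23.6]
finger_gap: -0.0001
grip_force: 11.8
```

Emit:
{"method": "carry_out", "body": {"plan": [[[0, 0, 0, 0, 0, 20, 0], [0, 0, 0, 0, 0, 60, 0], [0, 0, 0, 0, 0, 105, 0], [0, 0, 0, -30, -30, 140, 0], [0, 0, 0, -65, -65, 150, 0], [0, 0, 0, -100, -100, 150, 0], [0, 0, 0, -100, -140, 150, 0], [0, 0, 0, -100, -140, 150, 0], [0, 0, 0, -100, -140, 150, 0]]]}}

```text
clock: 20.95
tcp_pos: [0.5233, -0.096, 0.2171]
orientation: [0.0, 0.048, 0.999, 0.0]
wrist_force: [-0.2, -0.2, 0.4]
finger_gap: -0.0
grip_force: 0.0
```

```bash
python3 - <<'E'
from plan import *
im,c=snap('scene','s7.png'); im0=cv2.imread('pics/scene0.png'); g=cv2.imread('pics/s7.png')
def L(x,y,z): return bay+Rw.apply(np.array([x,y,z])/1e3)
print('predicted seated top corners',[proj(c,L(*p)).round(1).tolist() for p in [(50,28,20),(50,-28,20),(-50,-28,20),(-50,28,20)]],'rib top',[proj(c,L(x,0,46)).round(1).tolist() for x in (-5,35)],'tooth tip',proj(c,L(46.5,0,23)).round(1))
m=(g.max(2)<60).astype(np.uint8); m[:, :260]=0; m[:,390:]=0; m[:160]=0; m[270:]=0
k=max(cv2.findContours(m,0,2)[0],key=cv2.contourArea); print(cv2.contourArea(k),cv2.approxPolyDP(k,2,True).reshape(-1,2).tolist())
b=lambda x:((x[...,0].astype(int)>x[...,2]+40)&(x[...,0]>60)).astype(np.uint8)
for x in (im0,g):
    n,_,st,ce=cv2.connectedComponentsWithStats(b(x)); print([ce[i].round(1).tolist() for i in range(1,n) if st[i][4]>60 and ce[i][0]>190 and ce[i][1]>200])
# steel tooth colour near predicted tip
u,v=proj(c,L(46.5,0,23)).round().astype(int); print(g[v-4:v+8,u].tolist()); print(monitor.get_state()['clock'])
E
```

```text
predicted seated top corners [[325.5, 244.1], [304.5, 233.9], [326.6, 210.8], [346.9, 219.9]] rib top [[328.1, 217.3], [319.1, 226.9]] tooth tip [315.8 237.1]
729.0 [[328, 207], [331, 210], [307, 233], [309, 235], [312, 232], [320, 236], [318, 241], [327, 244], [348, 219], [353, 218]]
[[394.6, 238.1], [218.5, 241.0], [375.3, 256.2], [373.0, 267.9]]
[[394.5, 238.0], [218.5, 241.0], [375.4, 256.3], [373.1, 267.8]]
[[15, 13, 16], [7, 6, 7], [83, 79, 76], [102, 96, 91], [101, 95, 92], [96, 90, 87], [97, 90, 86], [71, 69, 67], [82, 83, 82], [80, 81, 81], [79, 79, 80], [82, 82, 82]]
21.0
```

The pack outline matches the seated prediction to about 2 px. The tooth cuts a notch over the tail at (312,232)–(320,236), so the catch has snapped, and the glasses haven't moved.

```bash
python3 -c "
from workcell import order
print(order.hand_in())"
```

```text
the job is handed in; nothing more can be done
None
```

The battery pack is hooked under the lip and seated in the bay with the catch sprung over its tail, the glasses were checked and hadn't moved, the bottle was never approached, and I handed the job in at about 21 s; no verdict came back.

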